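# Clamp the lid of a culture jar with its lever bolt

## Task

The lid lies loose on the culture jar. Screw the clamp bolt down (clockwise from above) by its standing lever until its rubber foot bears snugly on the lid, hand-tight and not forced, then fold the lever all the way down flat to lock the clamp. Leave the lever folded and do not knock the dish, matchbox and bottle beside the jar.

Things in the scene. Friction and masses are not known exactly. Their poses are not given: they have to be found in the camera images.
- jar: Clear culture jar, 120 mm across the flange, rim 150 mm above the bench, six dishes inside; it stands in a black dock (156 mm across, four lugs out to 96 mm from the axis) screwed to the bench. Origin: on the jar's axis at bench level; z up, y along the yoke's bar over the lid. Jar, dock and yoke cannot move.
- yoke_mid (a point): Top of the brass bushing (30 mm across) in the middle of the aluminium clamp yoke, 206 mm above the bench, on the jar's axis. The yoke is a bar over the lid, 149 mm long, 30 mm wide, its top 198 mm above the bench, with a leg at each end hooked under the jar's flange.
- lid: White round lid, 120 mm across, 14 mm thick, lying on the jar's gasket under the yoke; beside the bar it carries a small round gauge and two gas valves, up to 26 mm above its underside. Origin: centre of its underside; z up. Not to be handled.
- bolt: The clamp bolt: an upright steel screw through the yoke's middle with a forked head, 31 mm across, that carries the lever on a level hinge pin. Origin: middle of the pin, on the screw's axis, about 228 mm above the bench at the start. z up, y along the pin, x where the lever folds to: away from the steel heel (12 mm high) behind it. A 42 mm rubber foot below presses on the lid.
- bolt_screw (a point): Underside of the bolt's head, 14 mm below the pin. Right-hand thread, sinks 0.95 mm per rad clockwise. The foot starts 0.1 to 4.1 mm off the lid, not measurable: snug comes after 0.6 to 5 rad and must be felt. Drag is 0.1 N m until the foot touches, then the moment rises by some 0.35 N m per rad. Snug is about 0.25 N m in all (0.22 to 0.29); 0.5 rad more is too tight. It stays where left.
- lever (a joint): Fold angle of the lever, rad: 0 standing straight up in line with the bolt (as at the start), 1.57 folded flat, level above the yoke, its stop. It stays where it is left. Folding it pushes the foot a further 1.5 mm down on to the lid by a cam; on a snug bolt this takes 3 to 5 N at 60 mm from the pin, square to the lever.
- lever_grip (a point): Middle of the lever's grip, 50 mm from the pin. The lever is a black plastic bar reaching 82 mm from the pin; from 20 mm on it is 26 mm wide (along the pin) and 16 mm thick. It stands free, with room for fingers all round. z along the lever away from the pin, y along the pin.
- dish_a: Closed clear culture dish with pale agar, 90 mm across and 15 mm high, lying on the bench beside the jar; not to be disturbed. Origin: centre of its underside.
- matchbox: Cardboard matchbox, 54 x 36 x 15 mm, lying on the bench beside the jar; not to be disturbed. Origin: centre of its underside.
- bottle: Small glass bottle with a blue cap, 56 mm across and about 110 mm tall, standing on the bench beside the jar; not to be disturbed. Origin: centre of its underside.

How it is judged (in metres and radians):
On the way:
1. with its lever still standing, the bolt is screwed down until its foot bears snugly on the lid (contact force between bolt and lid between 9 and 26 N and value of joint lever below 0.25 rad), for 0.3 s.
At the end, for the whole second after the job is handed in: The lever is folded flat (joint above 1.45 rad) and the clamp bolt presses the lid on to the jar with 48 to 90 N, which is what a bolt that was snug before the lever was folded gives; the lid lies level (within 0.03 rad) and within 6 mm of the jar's axis (value of joint lever above 1.45 rad and contact force between bolt and lid between 48 and 90 N and angle between lid's own z axis and vertical below 0.03 rad and horizontal distance between lid and jar below 0.006 m); the robot touches nothing.
It fails at once if the lid is crushed: the clamp bolt presses on it with over 105 N (contact force between bolt and lid above 105 N).
It fails at once if the culture dish beside the jar is shifted by over 25 mm or tipped over (distance of dish_a from where it was at the start of the episode above 0.025 m or angle between dish_a's own z axis and vertical above 0.5 rad).
It fails at once if the matchbox beside the jar is shifted by over 25 mm or tipped over (distance of matchbox from where it was at the start of the episode above 0.025 m or angle between matchbox's own z axis and vertical above 0.5 rad).
It fails at once if the bottle beside the jar is shifted by over 25 mm or tipped over (distance of bottle from where it was at the start of the episode above 0.025 m or angle between bottle's own z axis and vertical above 0.5 rad).
It also fails if it takes over 72 s, if anything falls off the work surface, if the arm or the gripper's body presses on something with over 40 N, if the wrist force passes 120 N, or if a joint passes its speed limit or range.

## Robot

A 6-joint arm with a two-finger parallel gripper is mounted at the origin on the work surface. World frame = base frame: x ahead of the robot, y to its left, z up, the work surface at z = 0. Lengths are in m, angles in degrees, forces in N, time in s.
With the tool pointing down it reaches from about 0.4 to 0.825 m from the base axis. Payload 7 kg.
Tool frame: the origin (TCP) lies midway between the tips of the shut fingers; the grasp point (between the pads) lies 19 mm behind it; y points along the fingers, z is the direction in which the jaws open and shut, and the axes are right-handed (so a half turn about y gives the same grasp; the last joint's range is limited). The gripper opens to 88 mm and grips with 3 to 60 N. Pads are 19 mm wide; open, the fingers measure 130 mm over their backs; the gripper's body (78 mm by 193 mm) begins 47 mm behind the grasp point.
Start: joints at [80.392, 20.546, 0.682, 0, -70.136, -16.507], TCP at [0.297, 0.606, 0.227] pointing down, gripper open.
Joint ranges: [-176.03, 176.03], [-82.01, 121.73], [-58.28, 71.71], [-173.87, 95.51], [-174.79, -0.11], [-173.66, 173.66]. Speed limits (degrees/s): [136.94, 136.94, 172.46, 180, 180, 180].

## Interface

Orientations are given as [roll, pitch, yaw] about the fixed x, y, z axes, in that order (R = Rz(yaw) Ry(pitch) Rx(roll)).
In Python, from plant import ctrl gives the robot as it stands.
- The arm moves only by the tool step_arm, never from a script. Its argument "rows" is a list that holds one entry, the list of rows, each a list of 7 numbers: the gripper command: -1 is shut, 1 is fully open, values between are in proportion, then the shift along the world's x, y, z in cm, then the turn, a rotation vector about the world's x, y, z in degrees. In form: [[[fingers, tx, ty, tz, rx, ry, rz], ...]]. A call has 1 to 12 rows; each row shifts and turns the commanded pose from where the row before left it; what a row does not reach is not made up. A row lasts 1/8 s, in which the tool goes at most 62.5 mm and 10.7 degrees, less where a joint would pass 70% of its speed; a pose out of reach is approached as far as the arm can. A call is refused whole if a number of a shift passes 6.25 or a number of a turn 10.7, either way. A call with a gripper value outside its range is refused whole. The fingers move at their own pace and stop on an object; the grip force is fixed at half the most. Time passes only in rows, so rows that do not move let the fingers close. It gives the time, the measured TCP pose, the force and the opening at its end, in the units of the state.
- ctrl.get_obs(): the state, without advancing time (a new reading comes with each control period).
- ctrl.snapshot(name): name is "side" or "top"; returns the picture (384x512x3 uint8, blue, green, red); there is no depth.
- ctrl.camera_params(name): a dict with "vertical_fov" (degrees; the focal length in pixels is half the picture's height over the tangent of half this angle, whatever the lens; pixels are square), "cx", "cy" (the principal point, pixels), "rvec" (rotation vector, rad) and "tvec" (3), from world to camera coordinates, as OpenCV has them. Camera axes: x right, y down, z forward; pixel columns grow to the right and rows downward; lengths in m; the calibration is good to about 2 mm. A picture is of the moment at which its call begins. camera_params takes no time and is no camera call.
- ctrl.close_job(): hands the job in, once; it reports no verdict.
The state is a dict: "clock": time; "joint_pos": joint angles; "qvel": joint speeds; "tau": joint torques, N m; "tool_pos": TCP position; "orientation": TCP orientation; "force": force on the tool from outside, world axes, zero at the start; "moment": the same for the moment, N m; "opening": finger opening in m.
Only numpy, scipy, OpenCV 4.12 (cv2) and the standard library are available. Lean on these libraries where they do the work, as an engineer would, in place of code of your own. Each camera call takes 0.05 s, during which the arm holds its last target. There are 200 camera calls.

## Working session

There is one attempt and no reset: what is moved stays moved. The work goes in short steps, Python scripts to look and compute and a tool call to move; the robot and the scene stay as the last step left them, time stands still between calls to the robot, and variables do not carry over. Pictures are saved under pics/ and viewed, about 8 in all and at most 12, crops included, and the job is handed in when it is done.

Besides the shell and the picture viewer there is one more tool, called after "Request:" in YAML: its name, and indented under it one key for each argument. step_arm: Moves the arm, as the interface text tells. Its arguments: {"type":"object","properties":{"rows":{"type":"array"}},"required":["rows"]}

```bash
mkdir -p pics; ls
python3 - <<'E'
from plant import ctrl
import cv2,numpy as np
print(ctrl.get_obs())
ims=[]
for n in("side","top"):
    p=ctrl.camera_params(n);print(n,p)
    R=cv2.Rodrigues(np.array(p["rvec"],float))[0];print("cam at",-R.T@np.array(p["tvec"]).ravel())
    im=ctrl.snapshot(n);cv2.imwrite(f"pics/{n}0.png",im)
E
```

```text
pics
{'clock': 0.0, 'joint_pos': array([ 8.03908945e+01,  2.05913007e+01,  6.33630140e-01, -1.85861969e-02,
       -7.01338589e+01, -1.65067702e+01]), 'qvel': array([-0.08013224, -0.02379097,  0.09813855,  0.02837765,  0.10751725,
       -0.01956915]), 'tau': array([ 1.42080757e-03, -5.82723856e+01,  2.93050396e+01,  6.99701115e+00,
        7.12331981e-03, -1.60876893e-04]), 'tool_pos': array([0.29694855, 0.60564503, 0.22562792]), 'orientation': array([-8.99072782e+01,  9.25640927e-03,  1.53877802e+02]), 'force': array([0.79757727, 0.61680082, 0.01990189]), 'moment': array([ 0.02313878, -0.0192333 , -0.06147   ]), 'opening': 0.08753935848319865}
side {'vertical_fov': 50.76096355951411, 'cx': 259.6677940820112, 'cy': 196.1365869954444, 'rvec': array([ 0.80956513, -2.65328529,  0.98529115]), 'tvec': array([0.47601116, 0.32534669, 0.7040226 ])}
cam at [0.28073961 0.44311695 0.74358427]
top {'vertical_fov': 50.82008761879597, 'cx': 249.97064055859062, 'cy': 191.55700587711218, 'rvec': array([ 2.20408042, -2.16993432,  0.07067823]), 'tvec': array([0.0180214 , 0.56137135, 1.03124603])}
cam at [0.49168924 0.02467394 1.06609747]
```

View pics/side0.png

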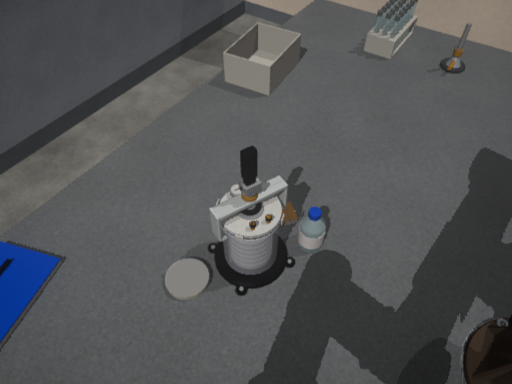

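View pics/top0.png

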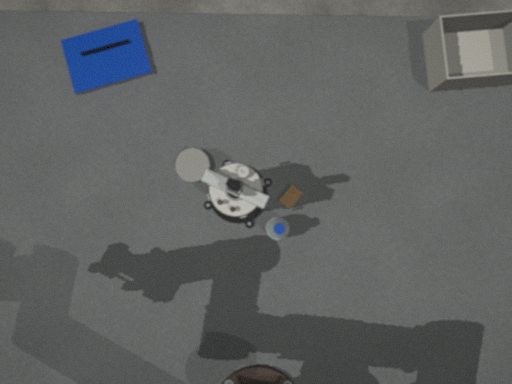

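Side view: the lever is upright from (249,150) to (250,187), with the yoke bar from (213,225) to (287,190), dish at (187,278), bottle at (313,230). Top view: lever/bolt near (235,186), bar from (205,175) to (267,203), dish (193,165), matchbox (291,196), bottle (278,229). I'll enlarge both.

```bash
cat > h.py <<'E'
import cv2,numpy as np
from plant import ctrl
def cam(n):
    p=ctrl.camera_params(n);R=cv2.Rodrigues(np.array(p["rvec"],float))[0]
    t=np.array(p["tvec"],float).ravel();f=192/np.tan(np.radians(p["vertical_fov"]/2))
    return R,t,np.array([[f,0,p["cx"]],[0,f,p["cy"]],[0,0,1]])
def ray(n,u,v):
    R,t,K=cam(n);d=R.T@np.linalg.inv(K)@[u,v,1];return -R.T@t,d
def plane(n,u,v,z):
    c,d=ray(n,u,v);return c+d*(z-c[2])/d[2]
def proj(n,P):
    R,t,K=cam(n);q=K@(R@np.array(P,float)+t);return q[:2]/q[2]
E
python3 - <<'E'
from h import *
a=cv2.imread("pics/side0.png")[140:290,160:340];b=cv2.imread("pics/top0.png")[140:245,165:315]
a=cv2.resize(a,(460,384),interpolation=cv2.INTER_CUBIC)[:, :400];b=cv2.resize(b,(400,280),interpolation=cv2.INTER_CUBIC)
cv2.imwrite("pics/c1.png",np.hstack([a,cv2.copyMakeBorder(b,0,104,0,0,0)]))
for s,uv in(("bar end",(204,175)),("bar end2",(267,203))): print(s,plane("top",*uv,.198))
print("mid",plane("top",235.5,189,.198))
print("lever top?",plane("top",234,184,.31),"dish",plane("top",193,165,.01),"match",plane("top",291,196,.01),"bottle",plane("top",278.5,229,.11))
print("side bar mid",plane("side",250,207.5,.198),"levertop",plane("side",249,150,.31))
E
```

```text
bar end [0.58341464 0.12620555 0.198     ]
bar end2 [ 0.52508036 -0.01054563  0.198     ]
mid [0.55417835 0.05766785 0.198     ]
lever top? [0.5554815  0.05639615 0.31      ] dish [0.62925792 0.17774175 0.01      ] match [ 0.55161213 -0.08072486  0.01      ] bottle [ 0.46761361 -0.04199543  0.11      ]
side bar mid [0.53861601 0.0833028  0.198     ] levertop [0.55294621 0.06282806 0.31      ]
```

View pics/c1.png

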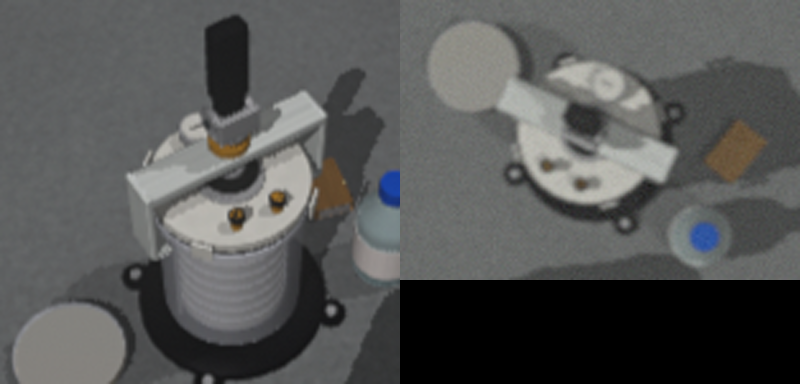

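Crops: bar direction is clear and jar axis ≈ (0.554, 0.058). The lever is free above, and its broad face seems about parallel to the bar. Next I'll zoom on the lever and head to get the pin direction and heel side.

Run:
```python
from h import *
a=cv2.imread("pics/side0.png")[142:217,225:285];b=cv2.imread("pics/top0.png")[170:205,215:255]
f=lambda x:np.uint8(255*np.clip(x/255.,0,1)**.5)
a=cv2.resize(f(a),None,fx=8,fy=8,interpolation=cv2.INTER_CUBIC)
b=cv2.resize(f(b),None,fx=8,fy=8,interpolation=cv2.INTER_CUBIC)
cv2.imwrite("pics/c2.png",np.hstack([a,cv2.copyMakeBorder(b,0,320,0,0,0)]))
for z in(.31,.248,.228,.214,.206):print(z,proj("side",[.554,.058,z]),proj("top",[.554,.058,z]))
```

```text
0.31 [250.20269372 148.00356778] [233.13129595 184.7732409 ]
0.248 [250.66300517 175.23403796] [234.43084275 187.30242168]
0.228 [250.79827075 183.23589247] [234.80923985 188.03885892]
0.214 [250.88951312 188.63348283] [235.06360051 188.53389618]
0.206 [250.94043509 191.64585472] [235.20524968 188.8095741 ]
```

View pics/c2.png

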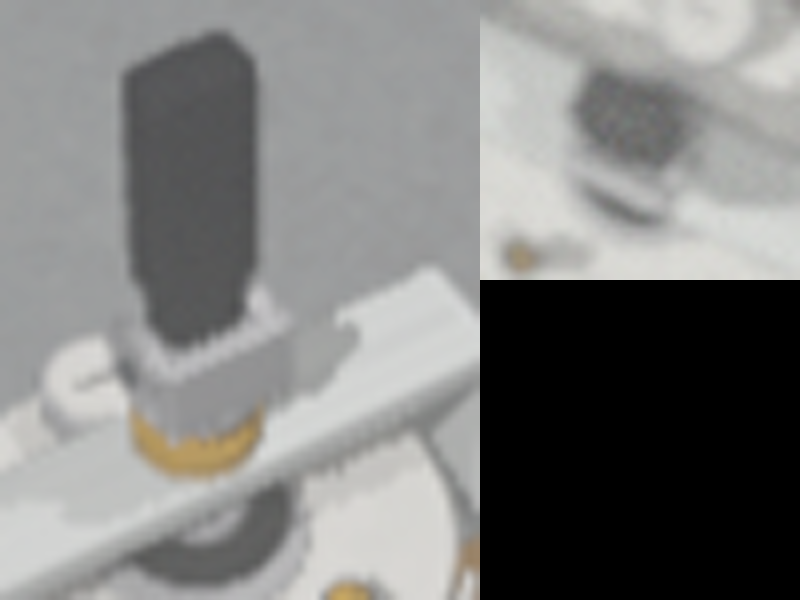

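Run:
```python
from h import *
s=lambda u,v,z:plane("side",225+u/8,142+v/8,z)[:2]
t=lambda u,v,z:plane("top",215+(u-480)/8,170+v/8,z)[:2]
def e(n,A,B):d=B-A;print(n,"len",np.linalg.norm(d).round(4),"ang",np.degrees(np.arctan2(d[1],d[0])).round(1),"mid",(A+B)/2)
L,T,R=s(123,72,.31),s(222,35,.31),s(255,70,.31)
e("L-T",L,T);e("T-R",T,R);e("L-R centre",L,R)
print("head, z=.240 (heel) and .228")
for z in(.228,.240):e("head front",s(172,382,z),s(292,320,z));e("side R",s(292,320,z),s(258,290,z));e("side L",s(172,382,z),s(115,325,z))
e("top strip",t(580,165,.24),t(670,205,.24))
for n,p in(("lever TL",(590,68)),("L",(575,110)),("TR",(698,95)),("BR",(665,165))):print(n,t(*p,.31))
print("bushing",s(197,440,.206))
```

```text
L-T len 0.022 ang -116.9 mid [0.55780357 0.06244889]
T-R len 0.012 ang 157.0 mid [0.54730373 0.05498382]
L-R centre len 0.0258 ang -144.6 mid [0.55228618 0.0647931 ]
head, z=.240 (heel) and .228
head front len 0.0313 ang -111.0 mid [0.54591195 0.05984552]
side R len 0.0115 ang -16.3 mid [0.54584456 0.04360669]
side L len 0.0207 ang -18.5 mid [0.56133732 0.07117557]
head front len 0.0306 ang -111.0 mid [0.53974018 0.068766  ]
side R len 0.0113 ang -16.3 mid [0.53967436 0.05290512]
side L len 0.0202 ang -18.5 mid [0.55480653 0.07983234]
top strip len 0.0252 ang -113.1 mid [0.54261275 0.06078745]
lever TL [0.56569605 0.0664492 ]
L [0.55574421 0.06977979]
TR [0.55972608 0.04097817]
BR [0.54313816 0.04843408]
bushing [0.54882765 0.06953352]
```

Pin lies along the bar (about 67°), heel on the robot's side, so the lever folds towards about −23°. I'll grip across the 16 mm thickness (jaws along −23°). That puts joint 6 near +151° and leaves about 5.6 rad of clockwise travel. First raise and move over.

Request:
step_arm:
  rows:
    - [[1, 0, 0, 5.8, 0, 0, 0], [1, 0, 0, 5.8, 0, 0, 0], [1, 0, 0, 5.8, 0, 0, 0], [1, 2.3, -5, 0, 0, 0, 7], [1, 2.3, -5, 0, 0, 0, 7], [1, 2.3, -5, 0, 0, 0, 7], [1, 2.3, -5, 0, 0, 0, 7], [1, 2.3, -5, 0, 0, 0, 7], [1, 2.3, -5, 0, 0, 0, 7], [1, 2.3, -5, 0, 0, 0, 7]]

```text
clock: 1.35
tool_pos: [0.4584, 0.2543, 0.4004]
orientation: [-90.0, -0.0, -156.9]
force: [1.3, 0.7, -0.5]
opening: 0.0875
```

Request:
step_arm:
  rows:
    - [[1, 2.4, -5, 0, 0, 0, 10], [1, 2.4, -5, 0, 0, 0, 10], [1, 2.4, -5, 0, 0, 0, 10], [1, 2.4, -4.9, 0, 0, 0, 10], [1, 0, 0, 0, 0, 0, 4], [1, 0, 0, 0, 0, 0, 0], [1, 0, 0, 0, 0, 0, 0]]

```text
clock: 2.22
tool_pos: [0.5517, 0.0626, 0.4005]
orientation: [-90.0, -0.0, -114.2]
force: [-0.2, 0.1, 0.2]
opening: 0.0876
```

Run:
```python
from h import *
o=ctrl.get_obs();print(o)
def tri(a,b):
    (c1,d1),(c2,d2)=ray("side",*a),ray("top",*b)
    A=np.stack([d1,-d2],1);k,_,_,_=np.linalg.lstsq(A,c2-c1,rcond=None);p,q=c1+k[0]*d1,c2+k[1]*d2;return p,q
print("lever top",tri((248.6,151),(235,184.4)))
print("lid top view",plane("top",236.6,189.6,.164))
```

```text
{'clock': 2.225, 'joint_pos': array([ 2.66793352e+01,  5.53044372e+00,  3.17399316e+00, -7.00007444e-03,
       -8.76536608e+01,  1.29143897e+02]), 'qvel': array([ 0.57236533, -0.20668961,  0.01693881,  0.02602983, -0.0121479 ,
        0.14713157]), 'tau': array([-4.76902686e-01, -3.88735306e+01,  3.11311018e+01,  7.27578163e+00,
        3.31753318e-02,  2.47796439e-02]), 'tool_pos': array([0.55173432, 0.06264239, 0.40047374]), 'orientation': array([-9.00118074e+01, -3.42678778e-03, -1.14177055e+02]), 'force': array([-0.17459606,  0.14016556,  0.23732487]), 'moment': array([-0.08907889, -0.07978478,  0.01337535]), 'opening': 0.08758009416805286}
lever top (array([0.55829435, 0.05650814, 0.30020153]), array([0.55559876, 0.0549034 , 0.29991337]))
lid top view [0.55531825 0.05647463 0.164     ]
```

Request:
step_arm:
  rows:
    - [[1, 0.4, -0.6, -3, 0, 0, 1], [1, 0, 0, -3, 0, 0, 0], [1, 0, 0, -3, 0, 0, 0], [1, 0, 0, -3, 0, 0, 0], [1, 0, 0, -2.1, 0, 0, 0], [1, 0, 0, 0, 0, 0, 0], [1, 0, 0, 0, 0, 0, 0]]

```text
clock: 3.1
tool_pos: [0.5564, 0.0568, 0.2607]
orientation: [-89.9, 0.0, -113.1]
force: [0.5, 0.3, -0.1]
opening: 0.0878
```

Run:
```python
from h import *
o=ctrl.get_obs();print({k:o[k] for k in("tool_pos","orientation","force","moment")})
f=lambda x:np.uint8(255*np.clip(x/255.,0,1)**.5)
a=f(ctrl.snapshot("side"));b=f(ctrl.snapshot("top"))
cv2.imwrite("pics/s1.png",a);cv2.imwrite("pics/t1.png",b)
print(proj("side",o["tool_pos"]),proj("top",o["tool_pos"]))
a=cv2.resize(a[120:220,200:300],None,fx=5,fy=5,interpolation=cv2.INTER_CUBIC);b=cv2.resize(b[150:220,200:260],None,fx=5,fy=5,interpolation=cv2.INTER_CUBIC)
cv2.imwrite("pics/c3.png",np.hstack([a,cv2.copyMakeBorder(b,0,150,0,0,0)]))
```

```text
{'tool_pos': array([0.55641315, 0.05680032, 0.26072945]), 'orientation': array([-8.99288411e+01,  3.84629566e-02, -1.13087527e+02]), 'force': array([ 0.49876312,  0.25446911, -0.06860376]), 'moment': array([-0.10502136, -0.11795429,  0.01192892])}
[249.79303773 168.94573279] [234.80227454 185.62062704]
```

View pics/c3.png

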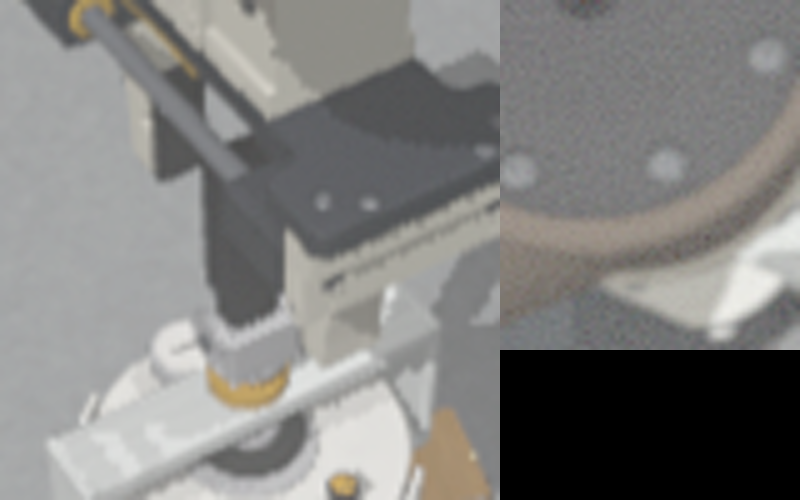

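The fingers straddle the lever front and back, and the predicted TCP pixel (250,169) lies on the lever's axis (about 249,169). Close.

Request:
step_arm:
  rows:
    - [[-1, 0, 0, 0, 0, 0, 0], [-1, 0, 0, 0, 0, 0, 0], [-1, 0, 0, 0, 0, 0, 0], [-1, 0, 0, 0, 0, 0, 0], [-1, 0, 0, 0, 0, 0, 0], [-1, 0, 0, 0, 0, 0, 0], [-1, 0, 0, 0, 0, 0, 0], [-1, 0, 0, 0, 0, 0, 0]]

```text
clock: 4.2
tool_pos: [0.5553, 0.0564, 0.2596]
orientation: [-90.1, -0.0, -113.1]
force: [-0.5, 2.3, 2.6]
opening: 0.0161
```

```bash
cat > r.py <<'E'
from h import *
o=ctrl.get_obs()
print(o["clock"],o["tool_pos"].round(4),o["orientation"].round(2),"F",o["force"].round(2),"M",o["moment"].round(3),o["opening"].round(4),"q6",o["joint_pos"][5].round(1),"tau6",o["tau"][5].round(4))
E
python3 r.py
```

```text
Traceback (most recent call last):
  File "r.py", line 3, in <module>
    print(o["clock"],o["tool_pos"].round(4),o["orientation"].round(2),"F",o["force"].round(2),"M",o["moment"].round(3),o["opening"].round(4),"q6",o["joint_pos"][5].round(1),"tau6",o["tau"][5].round(4))
                                                                                                                       ^^^^^^^^^^^^^^^^^^
AttributeError: 'float' object has no attribute 'round'
```

```bash
cat > r.py <<'E'
from h import *
o=ctrl.get_obs();f=lambda k:np.round(o[k],3)
print(f("clock"),np.round(o["tool_pos"],4),f("orientation"),"F",f("force"),"M",f("moment"),f("opening"),"q6",f("joint_pos")[5],"tau6",np.round(o["tau"][5],4))
E
python3 r.py
```

```text
4.2 [0.5553 0.0564 0.2596] [-9.00730e+01 -8.00000e-03 -1.13128e+02] F [-0.54   2.297  2.558] M [ 0.858  0.788 -0.078] 0.016 q6 131.025 tau6 0.0746
```

Request:
step_arm:
  rows:
    - [[-1, 0, 0, -0.01, 0, 0, -5], [-1, 0, 0, -0.01, 0, 0, -5], [-1, 0, 0, 0, 0, 0, 0]]

```text
clock: 4.58
tool_pos: [0.5548, 0.0567, 0.2594]
orientation: [-90.1, -0.0, -123.2]
force: [-5.7, 3.2, 4.8]
opening: 0.0158
```

```bash
python3 r.py
```

```text
4.575 [0.5548 0.0567 0.2594] [-9.0116e+01 -1.9000e-02 -1.2319e+02] F [-5.683  3.167  4.811] M [ 1.285  2.253 -0.05 ] 0.016 q6 120.955 tau6 -0.4737
```

Request:
step_arm:
  rows:
    - [[-1, 0, 0, -0.01, 0, 0, -5], [-1, 0, 0, -0.01, 0, 0, -5], [-1, 0, 0, 0, 0, 0, 0]]

```text
clock: 4.95
tool_pos: [0.5543, 0.057, 0.2592]
orientation: [-90.2, -0.1, -133.2]
force: [-7.4, 5.1, 5.9]
opening: 0.0159
```

```bash
python3 r.py
```

```text
4.95 [0.5543 0.057  0.2592] [-9.01630e+01 -5.10000e-02 -1.33178e+02] F [-7.369  5.114  5.867] M [ 2.066  3.208 -0.061] 0.016 q6 110.958 tau6 -0.4841
```

Request:
step_arm:
  rows:
    - [[-1, -0.15, 0.1, 0.03, 0, 0, 0], [-1, 0, 0, 0, 0, 0, 0], [-1, 0, 0, 0, 0, 0, 0]]

```text
clock: 5.32
tool_pos: [0.5541, 0.0572, 0.2593]
orientation: [-90.0, -0.0, -133.1]
force: [-2.4, 1.3, 0.0]
opening: 0.016
```

```bash
python3 r.py
```

```text
5.325 [0.5541 0.0572 0.2593] [-9.00340e+01 -2.90000e-02 -1.33128e+02] F [-2.418  1.293  0.026] M [ 0.424  1.033 -0.053] 0.016 q6 110.861 tau6 0.084
```

Request:
step_arm:
  rows:
    - [[-1, -0.07, 0.04, -0.01, 0, 0, -5], [-1, 0, 0, -0.01, 0, 0, -5]]

```text
clock: 5.58
tool_pos: [0.5536, 0.0577, 0.2591]
orientation: [-90.0, -0.0, -143.3]
force: [-3.1, 1.0, 1.2]
opening: 0.0158
```

```bash
python3 r.py
```

```text
5.575 [0.5536 0.0577 0.2591] [-9.00200e+01 -1.40000e-02 -1.43275e+02] F [-3.059  1.013  1.196] M [0.732 1.    0.147] 0.016 q6 100.639 tau6 1.0396
```

Request:
step_arm:
  rows:
    - [[-1, 0, 0, 0, 0, 0, 0]]

```text
clock: 5.7
tool_pos: [0.5536, 0.0577, 0.2591]
orientation: [-90.0, -0.0, -143.1]
force: [-1.8, 1.8, 0.4]
opening: 0.0156
```

```bash
python3 r.py
```

```text
5.7 [0.5536 0.0577 0.2591] [-9.00230e+01 -1.40000e-02 -1.43095e+02] F [-1.752  1.831  0.36 ] M [ 0.578  0.895 -0.059] 0.016 q6 100.82 tau6 -0.6243
```

Request:
step_arm:
  rows:
    - [[-1, 0, 0, 0, 0, 0, 0]]

```text
clock: 5.82
tool_pos: [0.5536, 0.0577, 0.2591]
orientation: [-90.0, -0.0, -143.0]
force: [-2.1, 2.0, -0.4]
opening: 0.0155
```

```bash
python3 r.py
```

```text
5.825 [0.5536 0.0577 0.2591] [-9.00180e+01 -1.00000e-02 -1.43022e+02] F [-2.144  2.01  -0.398] M [ 0.652  0.889 -0.032] 0.015 q6 100.891 tau6 0.0577
```

Steady-motion readings are what count: Mz was 0.147 while moving, and it springs back when stopped. I'll turn at a constant 3° per row and read mid-motion.

Request:
step_arm:
  rows:
    - [[-1, -0.03, 0.03, -0.005, 0, 0, -3], [-1, 0, 0, -0.005, 0, 0, -3], [-1, 0, 0, -0.005, 0, 0, -3]]

```text
clock: 6.2
tool_pos: [0.5533, 0.0582, 0.259]
orientation: [-90.0, -0.0, -152.1]
force: [-2.9, 2.2, -0.1]
opening: 0.0158
```

```bash
python3 r.py
```

```text
6.2 [0.5533 0.0582 0.259 ] [-9.0028e+01 -5.0000e-03 -1.5212e+02] F [-2.934  2.229 -0.116] M [1.127 1.211 0.134] 0.016 q6 91.742 tau6 0.5776
```

Request:
step_arm:
  rows:
    - [[-1, 0, 0, -0.005, 0, 0, -3]]

```text
clock: 6.32
tool_pos: [0.5532, 0.0583, 0.2589]
orientation: [-90.0, -0.0, -155.1]
force: [-3.5, 3.7, -0.0]
opening: 0.0162
```

```bash
python3 r.py
```

```text
6.325 [0.5532 0.0583 0.2589] [-9.00460e+01 -8.00000e-03 -1.55114e+02] F [-3.461  3.724 -0.042] M [1.425 1.404 0.079] 0.016 q6 88.746 tau6 0.5746
```

Request:
step_arm:
  rows:
    - [[-1, 0, 0, -0.005, 0, 0, -3]]

```text
clock: 6.45
tool_pos: [0.5532, 0.0585, 0.2589]
orientation: [-90.1, -0.0, -158.1]
force: [-4.2, 3.9, 0.7]
opening: 0.0159
```

```bash
python3 r.py
```

```text
6.45 [0.5532 0.0585 0.2589] [-9.00610e+01 -6.00000e-03 -1.58115e+02] F [-4.173  3.861  0.698] M [1.718 1.584 0.101] 0.016 q6 85.744 tau6 0.5718
```

Request:
step_arm:
  rows:
    - [[-1, 0, 0, -0.005, 0, 0, -3]]

```text
clock: 6.58
tool_pos: [0.5531, 0.0586, 0.2588]
orientation: [-90.1, -0.0, -161.1]
force: [-3.7, 5.0, -0.0]
opening: 0.016
```

```bash
python3 r.py
```

```text
6.575 [0.5531 0.0586 0.2588] [-9.0074e+01 -9.0000e-03 -1.6111e+02] F [-3.697  5.001 -0.014] M [1.98  1.753 0.133] 0.016 q6 82.746 tau6 0.5691
```

tau6 is nearly noise-free (baseline about 0.57, so snug should be about 0.72). Continue, correcting the lateral offset.

Request:
step_arm:
  rows:
    - [[-1, -0.05, 0.07, -0.005, 0, 0, -3], [-1, -0.05, 0.06, -0.005, 0, 0, -3], [-1, 0, 0, -0.005, 0, 0, -3], [-1, 0, 0, -0.005, 0, 0, -3]]

```text
clock: 7.08
tool_pos: [0.5528, 0.0596, 0.2587]
orientation: [-90.0, 0.0, -173.1]
force: [0.1, 2.2, -1.1]
opening: 0.0162
```

```bash
python3 r.py
```

```text
7.075 [0.5528 0.0596 0.2587] [-9.00290e+01  3.80000e-02 -1.73117e+02] F [ 0.089  2.208 -1.062] M [0.988 0.427 0.13 ] 0.016 q6 70.568 tau6 0.5808
```

Request:
step_arm:
  rows:
    - [[-1, 0, 0, -0.005, 0, 0, -3], [-1, 0, 0, -0.005, 0, 0, -3], [-1, 0, 0, -0.005, 0, 0, -3], [-1, 0, 0, -0.005, 0, 0, -3]]

```text
clock: 7.58
tool_pos: [0.5528, 0.0603, 0.2585]
orientation: [-90.1, 0.0, 174.9]
force: [-0.7, 4.4, -0.5]
opening: 0.016
```

```bash
python3 r.py
```

```text
7.575 [0.5528 0.0603 0.2585] [-9.01010e+01  3.70000e-02  1.74898e+02] F [-0.662  4.352 -0.466] M [2.176 0.674 0.104] 0.016 q6 58.571 tau6 0.5709
```

The TCP track fits a 3.9 mm eccentric grip along the pin direction, putting the axis at about (0.5567, 0.0600). I'll follow that circle while turning.

Request:
step_arm:
  rows:
    - [[-1, 0.004, 0.035, -0.005, 0, 0, -3], [-1, 0.004, 0.035, -0.005, 0, 0, -3], [-1, 0.005, 0.035, -0.005, 0, 0, -3], [-1, 0.005, 0.035, -0.005, 0, 0, -3]]

```text
clock: 8.07
tool_pos: [0.5529, 0.0612, 0.2582]
orientation: [-90.1, 0.0, 162.9]
force: [-1.6, 2.2, -1.2]
opening: 0.0159
```

```bash
python3 r.py
```

```text
8.075 [0.5529 0.0612 0.2582] [-9.00520e+01  1.30000e-02  1.62891e+02] F [-1.567  2.166 -1.24 ] M [1.045 0.467 0.107] 0.016 q6 46.438 tau6 0.5904
```

Request:
step_arm:
  rows:
    - [[-1, 0.007, 0.03, -0.005, 0, 0, -3], [-1, 0.007, 0.03, -0.005, 0, 0, -3], [-1, 0.008, 0.025, -0.005, 0, 0, -3], [-1, 0.009, 0.02, -0.005, 0, 0, -3]]

```text
clock: 8.57
tool_pos: [0.5532, 0.062, 0.258]
orientation: [-90.0, 0.0, 150.9]
force: [-0.7, 2.8, -1.0]
opening: 0.0159
```

```bash
python3 r.py
```

```text
8.575 [0.5532 0.062  0.258 ] [-9.00350e+01  1.00000e-02  1.50883e+02] F [-0.672  2.82  -1.   ] M [0.823 0.361 0.158] 0.016 q6 34.349 tau6 0.5895
```

Request:
step_arm:
  rows:
    - [[-1, 0.01, 0.02, -0.005, 0, 0, -3], [-1, 0.012, 0.018, -0.005, 0, 0, -3], [-1, 0.012, 0.016, -0.005, 0, 0, -3], [-1, 0.013, 0.016, -0.005, 0, 0, -3]]

```text
clock: 9.07
tool_pos: [0.5537, 0.0627, 0.2579]
orientation: [-90.0, 0.0, 138.9]
force: [-0.7, 2.5, -0.7]
opening: 0.0157
```

```bash
python3 r.py
```

```text
9.075 [0.5537 0.0627 0.2579] [-9.00360e+01  3.00000e-03  1.38883e+02] F [-0.694  2.539 -0.695] M [0.765 0.394 0.149] 0.016 q6 22.304 tau6 0.5905
```

Request:
step_arm:
  rows:
    - [[-1, 0.014, 0.015, -0.005, 0, 0, -3], [-1, 0.015, 0.014, -0.005, 0, 0, -3], [-1, 0.016, 0.013, -0.005, 0, 0, -3], [-1, 0.017, 0.012, -0.005, 0, 0, -3]]

```text
clock: 9.57
tool_pos: [0.5542, 0.0632, 0.2577]
orientation: [-90.0, -0.0, 126.9]
force: [-1.9, 1.6, -1.6]
opening: 0.016
```

```bash
python3 r.py
```

```text
9.575 [0.5542 0.0632 0.2577] [-9.00350e+01 -1.00000e-02  1.26884e+02] F [-1.898  1.633 -1.576] M [0.911 0.488 0.043] 0.016 q6 10.283 tau6 0.5911
```

Request:
step_arm:
  rows:
    - [[-1, 0.014, 0.014, -0.005, 0, 0, -3], [-1, 0.015, 0.012, -0.005, 0, 0, -3], [-1, 0.015, 0.011, -0.005, 0, 0, -3], [-1, 0.016, 0.01, -0.005, 0, 0, -3]]

```text
clock: 10.07
tool_pos: [0.5549, 0.0637, 0.2575]
orientation: [-90.0, -0.0, 114.9]
force: [-1.5, 1.8, -1.1]
opening: 0.0157
```

```bash
python3 r.py
```

```text
10.075 [0.5549 0.0637 0.2575] [-9.00390e+01 -1.00000e-02  1.14885e+02] F [-1.547  1.759 -1.054] M [0.841 0.219 0.153] 0.016 q6 -1.733 tau6 0.5915
```

Request:
step_arm:
  rows:
    - [[-1, 0.018, 0.008, -0.005, 0, 0, -3], [-1, 0.018, 0.007, -0.005, 0, 0, -3], [-1, 0.018, 0.006, -0.005, 0, 0, -3], [-1, 0.019, 0.005, -0.005, 0, 0, -3]]

```text
clock: 10.58
tool_pos: [0.5557, 0.064, 0.2573]
orientation: [-90.0, -0.0, 102.9]
force: [-1.6, 1.5, -1.1]
opening: 0.0162
```

```bash
python3 r.py
```

```text
10.575 [0.5557 0.064  0.2573] [-9.00410e+01 -1.90000e-02  1.02886e+02] F [-1.647  1.458 -1.137] M [0.873 0.219 0.084] 0.016 q6 -13.722 tau6 0.5794
```

Request:
step_arm:
  rows:
    - [[-1, 0.019, 0.003, -0.005, 0, 0, -3], [-1, 0.02, 0.002, -0.005, 0, 0, -3], [-1, 0.02, 0.001, -0.005, 0, 0, -3], [-1, 0.02, 0.001, -0.005, 0, 0, -3]]

```text
clock: 11.08
tool_pos: [0.5565, 0.0641, 0.2571]
orientation: [-90.0, -0.0, 90.9]
force: [-0.1, 2.6, -1.6]
opening: 0.0159
```

```bash
python3 r.py
```

```text
11.075 [0.5565 0.0641 0.2571] [-9.0037e+01 -2.8000e-02  9.0893e+01] F [-0.064  2.569 -1.596] M [0.941 0.206 0.176] 0.016 q6 -25.689 tau6 0.5296
```

Request:
step_arm:
  rows:
    - [[-1, 0.02, -0.001, -0.005, 0, 0, -3], [-1, 0.02, -0.002, -0.005, 0, 0, -3], [-1, 0.02, -0.003, -0.005, 0, 0, -3], [-1, 0.02, -0.004, -0.005, 0, 0, -3]]

```text
clock: 11.58
tool_pos: [0.5573, 0.064, 0.2569]
orientation: [-90.0, -0.0, 78.9]
force: [-1.2, 1.3, -1.3]
opening: 0.0163
```

```bash
python3 r.py
```

```text
11.575 [0.5573 0.064  0.2569] [-9.0032e+01 -3.6000e-02  7.8903e+01] F [-1.152  1.343 -1.324] M [0.996 0.252 0.25 ] 0.016 q6 -37.633 tau6 0.461
```

tau6 has moved by 0.13 from baseline and Mz has risen to 0.25. Contact came near 142° of turn, and it now stands at about 0.23 to 0.25 N m. One small turn more, then hold.

Request:
step_arm:
  rows:
    - [[-1, 0.005, -0.001, -0.003, 0, 0, -2]]

```text
clock: 11.7
tool_pos: [0.5574, 0.064, 0.2569]
orientation: [-90.0, -0.0, 76.9]
force: [-0.2, 2.5, -1.5]
opening: 0.0159
```

```bash
python3 r.py
```

```text
11.7 [0.5574 0.064  0.2569] [-9.0040e+01 -3.9000e-02  7.6892e+01] F [-0.167  2.533 -1.501] M [ 1.126 -0.23   0.204] 0.016 q6 -39.64 tau6 0.0983
```

Request:
step_arm:
  rows:
    - [[-1, 0, 0, 0, 0, 0, 0], [-1, 0, 0, 0, 0, 0, 0], [-1, 0, 0, 0, 0, 0, 0], [-1, 0, 0, 0, 0, 0, 0]]

```text
clock: 12.2
tool_pos: [0.5574, 0.0639, 0.2569]
orientation: [-90.0, -0.0, 76.9]
force: [3.4, 4.6, -4.4]
opening: 0.0158
```

```bash
python3 r.py
```

```text
12.2 [0.5574 0.0639 0.2569] [-9.0035e+01 -3.8000e-02  7.6900e+01] F [ 3.45   4.642 -4.43 ] M [ 1.731 -1.319  0.029] 0.016 q6 -39.624 tau6 -0.0519
```

Snug and held for 0.5 s. Release, rise clear, go behind the lever on its heel side (now the +x side; fold direction ≈167°) and shut the fingers.

Request:
step_arm:
  rows:
    - [[1, 0, 0, 0, 0, 0, 0], [1, 0, 0, 0, 0, 0, 0], [1, 0, 0, 0, 0, 0, 0], [1, 0, 0, 0, 0, 0, 0], [1, 0, 0, 3, 0, 0, 0], [1, 0, 0, 3.5, 0, 0, 0], [-1, 2.3, -0.7, 0, 0, 0, 0], [-1, 2, -0.7, 0, 0, 0, 0], [-1, 0, 0, 0, 0, 0, 0], [-1, 0, 0, 0, 0, 0, 0], [-1, 0, 0, 0, 0, 0, 0], [-1, 0, 0, 0, 0, 0, 0]]

```text
clock: 13.7
tool_pos: [0.5997, 0.0498, 0.3223]
orientation: [-90.0, -0.0, 76.9]
force: [0.2, 0.2, 0.3]
opening: 0.0214
```

```bash
python3 r.py
python3 - <<'E'
from h import *
f=lambda x:np.uint8(255*np.clip(x/255.,0,1)**.5)
a=f(ctrl.snapshot("side"))
for p in [(.5567,.06,.307),(.5567,.06,.225),(.5567-.0974*.6,.06+.0225*.6,.225)]:
    u=proj("side",p);print(u);cv2.circle(a,tuple(int(x) for x in u),1,(0,0,255),-1)
cv2.imwrite("pics/c4.png",cv2.resize(a[90:240,180:330],None,fx=4,fy=4,interpolation=cv2.INTER_CUBIC))
E
```

```text
13.7 [0.5997 0.0498 0.3223] [-9.0024e+01 -1.9000e-02  7.6904e+01] F [0.241 0.196 0.314] M [0.121 0.018 0.016] 0.021 q6 -36.429 tau6 -0.0029
[248.09773043 149.47397451]
[248.87832987 184.46720508]
[273.11881061 204.03328461]
```

View pics/c4.png

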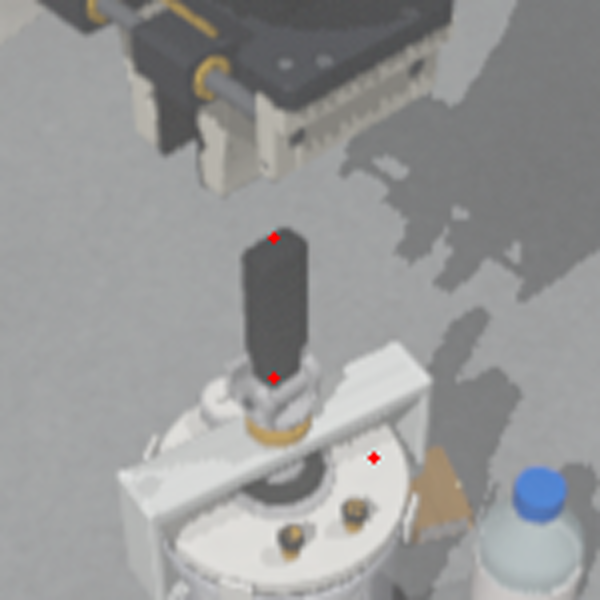

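The lever stands free and upright with the fork's open side facing the robot, as predicted; the bolt axis matches the marked points. Fold by pushing along the arc.

Request:
step_arm:
  rows:
    - [[-1, 0, 0, -3.7, 0, 0, 0], [-1, -0.7, 0.16, 0, 0, 0, 0], [-1, -0.76, 0.18, 0, 0, 0, 0], [-1, -0.78, 0.18, 0.05, 0, 0, 0], [-1, -0.78, 0.18, 0.05, 0, 0, 0]]

```text
clock: 14.38
tool_pos: [0.5701, 0.0568, 0.2874]
orientation: [-90.2, -0.1, 76.9]
force: [1.2, -0.2, -0.1]
opening: 0.0004
```

```bash
python3 r.py
```

```text
14.375 [0.5701 0.0568 0.2874] [-9.0150e+01 -6.8000e-02  7.6892e+01] F [ 1.225 -0.174 -0.052] M [-0.179 -0.98   0.034] 0.0 q6 -38.4 tau6 0.1199
```

Request:
step_arm:
  rows:
    - [[-1, -0.78, 0.18, -0.16, 0, 0, 0], [-1, -0.78, 0.18, -0.17, 0, 0, 0]]

```text
clock: 14.62
tool_pos: [0.5541, 0.0604, 0.2834]
orientation: [-90.1, -0.0, 76.9]
force: [2.0, -0.7, 3.2]
opening: 0.0007
```

```bash
python3 r.py
```

```text
14.625 [0.5541 0.0604 0.2834] [-9.0086e+01 -4.7000e-02  7.6886e+01] F [ 2.011 -0.75   3.182] M [ 0.175 -0.732 -0.026] 0.001 q6 -39.482 tau6 0.136
```

Request:
step_arm:
  rows:
    - [[-1, -0.72, 0.165, -0.37, 0, 0, 0], [-1, -0.72, 0.165, -0.38, 0, 0, 0], [-1, -0.65, 0.15, -0.54, 0, 0, 0], [-1, -0.65, 0.15, -0.54, 0, 0, 0]]

```text
clock: 15.12
tool_pos: [0.5264, 0.0666, 0.2637]
orientation: [-90.0, 0.0, 76.9]
force: [3.4, -0.5, 1.7]
opening: 0.0004
```

```bash
python3 r.py
```

```text
15.125 [0.5264 0.0666 0.2637] [-8.9996e+01  2.0000e-03  7.6879e+01] F [ 3.417 -0.472  1.656] M [-0.114 -1.232 -0.022] 0.0 q6 -41.523 tau6 0.1201
```

Request:
step_arm:
  rows:
    - [[-1, -0.46, 0.105, -0.73, 0, 0, 0], [-1, -0.46, 0.105, -0.73, 0, 0, 0], [-1, -0.21, 0.05, -0.55, 0, 0, 0]]

```text
clock: 15.5
tool_pos: [0.515, 0.0691, 0.2436]
orientation: [-90.0, 0.0, 76.9]
force: [0.1, 0.3, 2.9]
opening: 0.0004
```

```bash
python3 r.py
```

```text
15.5 [0.515  0.0691 0.2436] [-8.9969e+01  1.7000e-02  7.6885e+01] F [0.099 0.326 2.919] M [ 0.252 -0.097  0.001] 0.0 q6 -42.407 tau6 0.0162
```

Good. Lower to the stop slowly.

Request:
step_arm:
  rows:
    - [[-1, -0.21, 0.05, -0.5, 0, 0, 0], [-1, -0.05, 0.01, -0.3, 0, 0, 0], [-1, 0, 0, -0.2, 0, 0, 0], [-1, 0, 0, 0, 0, 0, 0]]

```text
clock: 16.0
tool_pos: [0.5125, 0.0697, 0.2338]
orientation: [-89.9, 0.0, 76.9]
force: [-0.3, 0.3, 0.6]
opening: 0.0004
```

```bash
python3 r.py
```

```text
16.0 [0.5125 0.0697 0.2338] [-8.9942e+01  1.6000e-02  7.6867e+01] F [-0.252  0.32   0.58 ] M [ 0.247 -0.042 -0.004] 0.0 q6 -42.607 tau6 0.0015
```

Request:
step_arm:
  rows:
    - [[-1, 0, 0, -0.07, 0, 0, 0], [-1, 0, 0, 0, 0, 0, 0]]

```text
clock: 16.25
tool_pos: [0.5126, 0.0697, 0.2335]
orientation: [-90.0, 0.0, 76.9]
force: [-1.7, 1.8, 2.8]
opening: 0.0003
```

Request:
step_arm:
  rows:
    - [[-1, 0, 0, -0.06, 0, 0, 0], [-1, 0, 0, 0, 0, 0, 0]]

```text
clock: 16.5
tool_pos: [0.5126, 0.0697, 0.2332]
orientation: [-90.0, 0.0, 76.9]
force: [-4.4, 0.3, 4.6]
opening: 0.0002
```

Request:
step_arm:
  rows:
    - [[-1, 0, 0, -0.05, 0, 0, 0], [-1, 0, 0, 0, 0, 0, 0]]

```text
clock: 16.75
tool_pos: [0.5126, 0.0697, 0.2331]
orientation: [-90.0, -0.0, 76.9]
force: [-5.2, 1.7, 8.9]
opening: 0.0007
```

Request:
step_arm:
  rows:
    - [[-1, 0, 0, -0.05, 0, 0, 0], [-1, 0, 0, 0, 0, 0, 0], [-1, 0, 0, 0, 0, 0, 0]]

```text
clock: 17.12
tool_pos: [0.5126, 0.0697, 0.233]
orientation: [-90.0, -0.0, 76.9]
force: [-6.3, 2.3, 12.0]
opening: 0.0004
```

Request:
step_arm:
  rows:
    - [[-1, 0, 0, 3, 0, 0, 0], [-1, 0, 0, 6, 0, 0, 0], [-1, 2, 0, 5, 0, 0, 0], [-1, 6, 0, 2, 0, 0, 0], [-1, 6, 0, 0, 0, 0, 0], [-1, 0, 0, 0, 0, 0, 0], [-1, 0, 0, 0, 0, 0, 0]]

```text
clock: 18.0
tool_pos: [0.6524, 0.0695, 0.3903]
orientation: [-89.9, 0.1, 76.8]
force: [0.0, -0.4, 0.7]
opening: 0.0005
```

```bash
python3 r.py
python3 - <<'E'
from h import *
f=lambda x:np.uint8(255*np.clip(x/255.,0,1)**.5)
a=f(ctrl.snapshot("side"))
cv2.imwrite("pics/c5.png",cv2.resize(a[140:290,160:340],None,fx=4,fy=4,interpolation=cv2.INTER_CUBIC))
E
```

```text
18.0 [0.6524 0.0695 0.3903] [-8.9905e+01  7.9000e-02  7.6847e+01] F [ 0.032 -0.355  0.738] M [ 0.094 -0.037 -0.039] 0.0 q6 -36.234 tau6 0.019
```

View pics/c5.png

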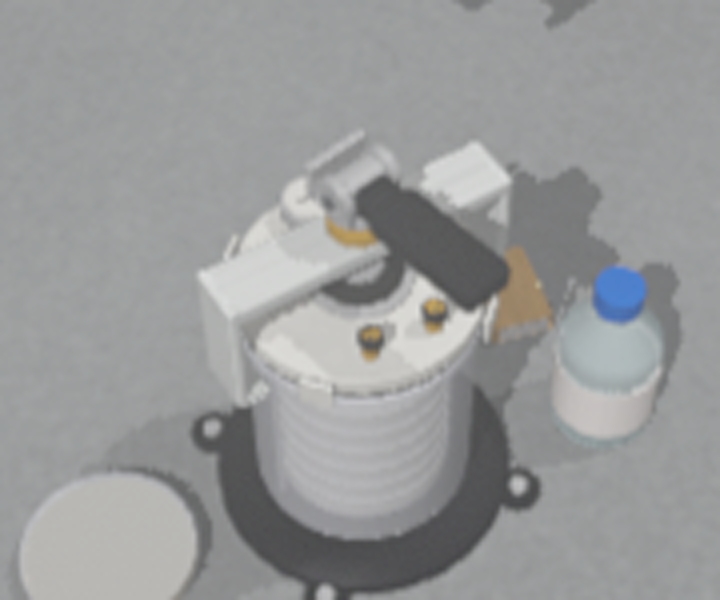

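The lever lies flat from (370,190) to (490,285) in the crop. The dish, matchbox and bottle have not moved, and the arm is clear. Handing in.

```bash
python3 -c "
from plant import ctrl
print(ctrl.close_job())"
```

```text
the job is handed in; nothing more can be done
None
```

The bolt is screwed down snug, the lever is folded flat, and the job is handed in at about 18 s of the 72 s. The hand-in reported no verdict, and the force on the lid cannot be read, so I inferred it from the torque.

- **Screwing down:** I turned the bolt about 170° clockwise by the standing lever, gripped across its thickness. The foot touched after about 142°. I stopped roughly 0.45–0.5 rad past that and held it for 0.5 s before letting go. The turning moment there was about 0.23–0.27 N m by three estimates:
  - The wrist moment read 0.25 N m, then 0.20 N m while slowing to a stop. It scatters by about 0.04 N m.
  - The joint-6 torque gave about 0.24 N m.
  - The angle turned past contact gave about 0.27 N m.
- **Folding:** I pushed the lever over from its heel side with 3–4 N. It stopped against 12 N with the fingertips at 0.233 m, the height expected for a flat lever.
- **Last checks:** The final picture shows the lever flat, the lid level and the dish, matchbox and bottle where they were. The arm is clear, with wrist force under 1 N.
- **What disagreed:**
  - My first axis estimate from the images was about 4 mm off, so the grip was off-centre. I corrected for it while turning, and sideways force stayed under about 9 N.
  - The static moment after stopping fell back to about 0.03 N m, so I relied only on readings taken in motion.

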